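# Close two sample jars, each with the stopper that fits

### The arm

A 6-joint arm with a two-finger parallel gripper is mounted at the origin on a cart in front of the work surface, level with it; the furniture and walls round the work are solid. World frame = base frame: x ahead of the robot, y to its left, z up, the work surface at z = 0. Lengths are in m, angles in rad, forces in N, time in s.
With the tool pointing down it reaches from about 0.325 to 0.9 m from the base axis. Payload 6.1 kg.
Tool frame: the origin (TCP) lies at the very end of the fingers, on their centre line; the grasp point (between the pads) lies 19 mm behind it; z points along the fingers, y is the line along which they close (so a half turn about z gives the same grasp; the last joint's range is limited). The gripper opens to 85 mm and grips with 20 to 120 N. Pads are 22 mm wide; open, the fingers measure 114 mm over their backs; the gripper's body (76 mm by 85 mm) begins 54 mm behind the grasp point. The pads swing forward as they close: fully open they stand 13 mm farther back than shut.
Start: joints at [-1.384, 0.22, 1.526, -0, 1.395, -0.126], TCP at [0.192, -0.595, 0.231] pointing down, gripper open.
Joint ranges: [-2.98, 2.98], [-0.91, 2.08], [0.09, 2.57], [-1.24, 4.39], [0.2, 2.65], [-2.68, 2.68]. Speed limits (rad/s): [2.57, 2.57, 3.01, 3.14, 3.14, 3.14].

### API

Orientations are given as a 3x3 rotation matrix whose columns are the frame's x, y, z axes.
In Python, from bench import * gives the robot as it stands.
- The arm moves only by the tool arm_command, never from a script. Its arguments are lists of equal length, an entry for each row: "linear": the shift along the tool's x, y, z each as a share of 40 mm, from -1 to 1, a list of three; "rotation": the turn, a rotation vector about the tool's x, y, z each as a share of 4 degrees, from -1 to 1, a list of three; "gripper": the opening, from 0 (shut) to 1 (fully open). In form: {"linear": [[dx, dy, dz], ...], "rotation": [[ax, ay, az], ...], "gripper": [gripper, ...]}. A call has 1 to 10 rows; each row shifts and turns the commanded pose from where the row before left it, along the tool's axes as they then stand; what a row does not reach is not made up. A row lasts 1/12 s, in which the tool goes at most 41.7 mm and 7.16 degrees, less where a joint would pass 70% of its speed; a pose out of reach is approached as far as the arm can. A call with a number of a shift or a turn outside -1 to 1 is refused whole. A call with a gripper value outside its range is refused whole. The fingers move at their own pace and stop on an object; "squeeze" is the grip in N (left out, the last holds). Time passes only in rows, so rows that do not move let the fingers close. It gives the time, the measured TCP pose, the force, the opening and the grip force at its end, in the units of the state.
- get_state(): the state, without advancing time (a new reading comes with each control period).
- snapshot(name): name is "scene" or "side" or "wrist"; returns a dict with "image" (384x512x3 uint8, red, green, blue), "z_map" (384x512 float32, m along the optical axis (not along the pixel's ray), 0 where there is no reading), "fx", "fy", "cx", "cy" (pixels), "distortion" ([k1, k2, p1, p2, k3] as OpenCV has them; the pictures are not rectified), "world_from_camera" (4x4, takes a point from camera to world coordinates). Camera axes: x right, y up, looking along -z (the intrinsics and any distortion apply to the point x, -y, -z); pixel columns grow to the right and rows downward; lengths in m; the calibration is good to about 2 mm. A picture is of the moment at which its call begins.
- sign_off(): hands the job in; it is judged then, once.
Trained networks look in a picture, given as the dict that the camera call returned (one of the last four; its "shot" number tells which), for a name from the list of things; names that differ only in an ending like _2 or _b are one class to them, and where a whole thing is asked for, a point or a joint stands for the part that bears it (a point fixed in the world has none). Each returns a list of dicts, best first, with "p" (0 to 1); they miss things now and then, are a little off and sometimes report something else, mostly with a low value. They report only what shows in the picture. A call takes as long as a camera call. They do not tell look-alikes from the thing itself.
- boxes_of(picture, thing): "location" ([x, y, z] in m, in world coordinates, good to about 4 mm: the middle of the surface that is visible of it).
The state is a dict: "time": time; "joint_positions": joint angles; "qd": joint speeds; "tau": joint torques, N m; "eef_pos": TCP position; "tcp_rot": TCP orientation; "ft_force": force on the tool from outside, world axes, zero at the start; "wrist_torque": the same for the moment, N m; "gripper_width": finger opening in m; "gripper_force": force on a finger pad.
Only numpy, scipy, OpenCV 4.12 (cv2) and the standard library are available. Lean on these libraries where they do the work, as an engineer would, in place of code of your own. Each camera call takes 0.05 s, during which the arm holds its last target. There are 200 camera calls.

### The job

Close the two open amber jars: each of the two white stoppers fits only one jar mouth, so find which belongs to which and seat each one fully home in its own jar, flange down on the rim all round. Leave both jars standing upright where they are.

Things in the scene. Friction and masses are not known exactly. Their poses are not given: they have to be found in the camera images.
- wide_jar: Open, empty amber glass jar with the wider mouth, loose, 0.5 kg, upright on the worktop. Body 72 mm diameter, height 75 mm; shoulder 44 to 54 mm up, then a straight neck, outer diameter 58, inner 50 mm (the mouth), up to the rim. Origin: centre of the underside; z up the axis, rim at z = 75 mm.
- narrow_jar: Open, empty amber glass jar with the narrower mouth, loose, 0.5 kg, upright on the worktop. Body 72 mm diameter, height 75 mm; shoulder 44 to 54 mm up, then a straight neck, outer diameter 48, inner 40 mm (the mouth), up to the rim. Origin: centre of the underside; z up the axis, rim at z = 75 mm.
- wide_stopper: White plastic stopper for the wide jar, loose, 0.03-0.06 kg, standing on its foot. Tapered plug 22 mm high, diameter 33 at the foot, 47 at the top; flange 62 mm diameter, 22 to 27 mm up; round knob 24 mm diameter, 27 to 53 mm up, gripped from above. Origin: centre of the foot; z up. Seated: origin 53 mm above its jar's origin. Jams 11 mm proud in the narrow jar.
- narrow_stopper: White plastic stopper for the narrow jar, loose, 0.03-0.06 kg, standing on its foot. Tapered plug 22 mm high, diameter 24 at the foot, 37 at the top; flange 52 mm diameter, 22 to 27 mm up; round knob 24 mm diameter, 27 to 53 mm up, gripped from above. Origin: centre of the foot; z up. Seated: origin 53 mm above its jar's origin. Sits loose in the wide jar.
Not all that is in view belongs to the job. What is shaped like the wide_stopper but yellow is not meant.

How it is judged:
At the end, for the whole second after the job is handed in: Each stopper sits in its own jar: its axis within 10 mm of the jar's, within 10 degrees of it, and its flange down on the rim to within 4 mm; both jars stand upright (within about 6 degrees) and within 40 mm of where they started; everything is released and at rest (horizontal distance between wide_stopper and wide_jar below 0.01 m and z of wide_stopper in the frame of wide_jar between 0.048 and 0.057 m and angle between the z axis of wide_stopper and the z axis of wide_jar, either way round below 0.17 rad and horizontal distance between narrow_stopper and narrow_jar below 0.01 m and z of narrow_stopper in the frame of narrow_jar between 0.048 and 0.057 m and angle between the z axis of narrow_stopper and the z axis of narrow_jar, either way round below 0.17 rad and angle between each of wide_jar, narrow_jar's own z axis and vertical below 0.1 rad and distance of each of wide_jar, narrow_jar from where it was at the start of the episode below 0.04 m and linear speed of each of wide_stopper, narrow_stopper below 0.02 m/s); the robot touches nothing.
It also fails if it takes over 50 s, if anything falls off the work surface, if the arm or the gripper's body presses on something with over 40 N, if the wrist force passes 120 N, or if a joint passes its speed limit or range.

## Working session

There is one attempt and no reset: what is moved stays moved. The work goes in short steps, Python scripts to look and compute and a tool call to move; the robot and the scene stay as the last step left them, time stands still between calls to the robot, and variables do not carry over. Pictures are saved under pics/ and viewed, at most 10 in all, crops included, and the job is handed in when it is done.

Besides the shell and the picture viewer there is one more tool, called after ">>>" by a JSON object that holds its "method" and its "body", one argument or row to a line. arm_command: Moves the arm, as the interface text tells. Shift numbers are shares of 40 mm and turn numbers shares of 4 degrees, none past 1 either way. Its arguments: {"type":"object","properties":{"linear":{"type":"array","items":{"type":"array","items":{"type":"number","minimum":-1,"maximum":1}}},"rotation":{"type":"array","items":{"type":"array","items":{"type":"number","minimum":-1,"maximum":1}}},"gripper":{"type":"array","items":{"type":"number"}},"squeeze":{"type":"number"}},"required":["linear","rotation","gripper"]}

```bash
mkdir -p pics
cat > h.py <<'E'
from bench import *
import numpy as np, cv2
def cloud(s):
    h,w=s["z_map"].shape
    u,v=np.meshgrid(np.arange(w),np.arange(h))
    K=np.array([[s["fx"],0,s["cx"]],[0,s["fy"],s["cy"]],[0,0,1]])
    p=cv2.undistortPoints(np.stack([u,v],-1).reshape(-1,1,2).astype(np.float64),K,np.array(s["distortion"])).reshape(h,w,2)
    z=s["z_map"]
    P=np.stack([p[...,0]*z,-p[...,1]*z,-z,np.ones_like(z)],-1)@np.array(s["world_from_camera"]).T
    P=P[...,:3]; P[z==0]=np.nan
    return P
def pix(s,X):
    K=np.array([[s["fx"],0,s["cx"]],[0,s["fy"],s["cy"]],[0,0,1]])
    c=np.linalg.inv(s["world_from_camera"])@np.append(X,1)
    return cv2.projectPoints(np.array([[c[0],-c[1],-c[2]]]),np.zeros(3),np.zeros(3),K,np.array(s["distortion"]))[0].ravel().round()
E
python3 - <<'E'
from h import *
ims=[]
for n in ("scene","side"):
    s=snapshot(n); ims.append(s["image"])
    cv2.imwrite(f"pics/{n}0.png",s["image"][...,::-1]); np.save(f"{n}.npy",s,allow_pickle=True)
    for t in ("wide_jar","narrow_jar","wide_stopper","narrow_stopper"):
        for d in boxes_of(s,t)[:4]: print(n,t,round(d["p"],2),np.round(d["location"],3),pix(s,d["location"]))
print(get_state()["eef_pos"],get_state()["tcp_rot"])
E
```

```text
scene narrow_jar 0.87 [ 0.583 -0.054  0.045] [288. 166.]
scene wide_stopper 0.82 [0.427 0.1   0.025] [267. 221.]
scene wide_stopper 0.67 [ 0.426 -0.021  0.027] [317. 205.]
scene narrow_stopper 0.72 [0.42  0.193 0.032] [225. 232.]
side wide_jar 0.81 [0.546 0.216 0.048] [217. 157.]
side narrow_jar 0.59 [ 0.582 -0.071  0.045] [319. 201.]
side wide_stopper 0.82 [ 0.428 -0.037  0.024] [249. 231.]
side wide_stopper 0.6 [0.435 0.081 0.027] [213. 203.]
side wide_stopper 0.59 [0.425 0.177 0.03 ] [183. 186.]
[ 0.19231207 -0.5946534   0.2312616 ] [[ 9.51478699e-01  3.07714615e-01 -1.46315993e-05]
 [ 3.07714615e-01 -9.51478698e-01  5.15579228e-05]
 [ 1.94347130e-06 -5.35586223e-05 -9.99999999e-01]]
```

View pics/scene0.png

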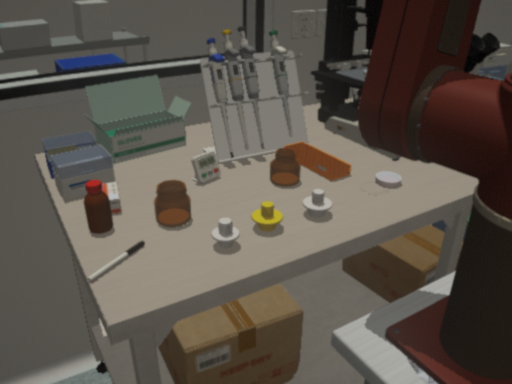

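View pics/side0.png

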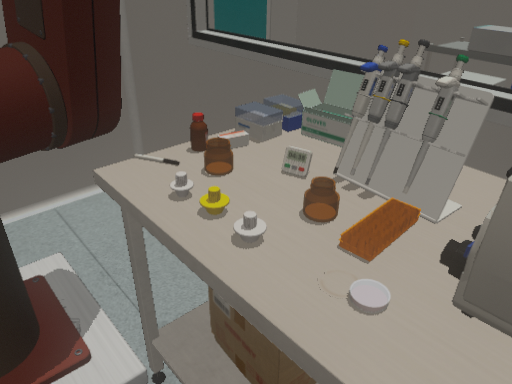

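The scene view shows white stoppers at (225,233) and (317,204), a yellow look-alike at (267,217), and jars at (173,203) and (285,167). I'll measure the flange and neck sizes and check them in one enlarged crop.

Run:
```python
from h import *
from scipy.optimize import least_squares
def fit(p,r=None):
    c0=p.mean(0)
    f=(lambda q:np.hypot(*(p-q[:2]).T)-q[2])
    q=least_squares(f,[c0[0],c0[1],.025],loss="soft_l1",f_scale=.001).x
    return q.round(4)
for n in ("scene","side"):
    s=np.load(n+".npy",allow_pickle=True).item(); P=cloud(s)
    for nm,c in dict(S1=(.425,.185),Y=(.43,.09),S2=(.427,-.03),J1=(.56,.216),J2=(.595,-.062)).items():
        m=np.hypot(P[...,0]-c[0],P[...,1]-c[1])<.055
        Q=P[m]; print(n,nm,"zmax",np.round(np.nanpercentile(Q[:,2],99),4))
        if nm[0]!="J":
            k=Q[(Q[:,2]>.034)&(Q[:,2]<.049)]; f=Q[(Q[:,2]>.021)&(Q[:,2]<.0295)]; t=Q[Q[:,2]>.0505]
            print("  knob",fit(k),len(k),"flange fit",fit(f),"y-extent",np.ptp(f[:,1]).round(4),"top mean",t.mean(0).round(4),len(t), "xy mid flange",(f.min(0)+f.max(0))[:2]/2)
        else:
            k=Q[(Q[:,2]>.058)&(Q[:,2]<.073)]; b=Q[(Q[:,2]>.008)&(Q[:,2]<.04)]; t=Q[(Q[:,2]>.0735)&(Q[:,2]<.08)]
            print("  neck",fit(k),len(k),"body",fit(b),len(b),"rim",fit(t),len(t))
im=np.load("scene.npy",allow_pickle=True).item()["image"]
cv2.imwrite("pics/crop.png",cv2.resize(im[140:255,145:345,::-1],(800,460),interpolation=cv2.INTER_CUBIC))
```

```text
scene S1 zmax 0.0527Traceback (most recent call last):
  File "<stdin>", line 15, in <module>
  File "<stdin>", line 6, in fit
    return func(*args, **kwargs)
    vector_fun = VectorFunction(
        fun_wrapped,
    ...<6 lines>...
        workers=workers
    )
    self._update_fun()
    ~~~~~~~~~~~~~~~~^^
    self.f = self.fun_wrapped(xp_copy(self.x))
             ~~~~~~~~~~~~~~~~^^^^^^^^^^^^^^^^^
    return np.atleast_1d(self.fun(x))
                         ~~~~~~~~^^^
    return self.f(x, *self.args, **self.kwargs)
           ~~~~~~^^^^^^^^^^^^^^^^^^^^^^^^^^^^^^
  File "<stdin>", line 5, in <lambda>
ValueError: operands could not be broadcast together with shapes (94,3) (2,)
```

```bash
cat > m.py <<'E'
from h import *
from scipy.optimize import least_squares
def fit(p,r=None):
    p=p[:,:2]
    if len(p)<6: return None
    c0=p.mean(0)
    if r: return least_squares(lambda q:np.hypot(*(p-q[:2]).T)-r,c0,loss="soft_l1",f_scale=.001).x.round(4)
    return least_squares(lambda q:np.hypot(*(p-q[:2]).T)-q[2],[*c0,.025],loss="soft_l1",f_scale=.001).x.round(4)
def rep(s,C):
    P=cloud(s)
    for nm,c in C.items():
        Q=P[np.hypot(P[...,0]-c[0],P[...,1]-c[1])<.055]; print(nm,"zmax",np.round(np.nanpercentile(Q[:,2],99),4))
        z=Q[:,2]
        if nm[0]!="J":
            k=Q[(z>.034)&(z<.049)]; f=Q[(z>.021)&(z<.0295)]; t=Q[z>.0505]
            print("  knob",fit(k,.012),len(k),"flange",fit(f),"extent",np.ptp(f[:,:2],0).round(4),"mid",((f.min(0)+f.max(0))/2)[:2].round(4),"top",t.mean(0).round(4),len(t))
        else:
            k=Q[(z>.058)&(z<.073)]; b=Q[(z>.008)&(z<.04)]; t=Q[(z>.0735)&(z<.08)]
            print("  neck",fit(k),len(k),"body",fit(b,.036),len(b),"rim",fit(t),len(t))
E
python3 - <<'E'
from m import *
for n in ("scene","side"):
    s=np.load(n+".npy",allow_pickle=True).item(); print(n)
    rep(s,dict(S1=(.425,.185),Y=(.43,.09),S2=(.427,-.03),J1=(.56,.216),J2=(.595,-.062)))
im=np.load("scene.npy",allow_pickle=True).item()["image"]
cv2.imwrite("pics/crop.png",cv2.resize(im[140:255,145:345,::-1],(800,460),interpolation=cv2.INTER_CUBIC))
E
```

```text
scene
S1 zmax 0.0527
  knob [0.428  0.1893] 94 flange [0.4266 0.1897 0.021 ] extent [0.0531 0.0516] mid [0.4266 0.1898] top [0.4257 0.1904 0.0521] 72
Y zmax 0.0526
  knob [0.4429 0.0893] 87 flange [0.4416 0.09   0.0244] extent [0.0616 0.0596] mid [0.4408 0.0904] top [0.4414 0.0902 0.0521] 62
S2 zmax 0.0524
  knob [ 0.4368 -0.03  ] 79 flange [ 0.4354 -0.0288  0.0248] extent [0.0629 0.0608] mid [ 0.4353 -0.0289] top [ 0.4354 -0.0289  0.0521] 51
J1 zmax 0.0742
  neck [0.5627 0.2387 0.0271] 374 body [0.5651 0.2377] 428 rim [0.5636 0.2383 0.0272] 78
J2 zmax 0.0742
  neck [ 0.6003 -0.0584  0.022 ] 210 body [ 0.6024 -0.0601] 378 rim [ 0.6002 -0.0581  0.022 ] 34
side
S1 zmax 0.0554
  knob [0.4286 0.19  ] 69 flange [0.4273 0.1884 0.0215] extent [0.0531 0.0519] mid [0.4281 0.1893] top [0.4261 0.1867 0.0544] 64
Y zmax 0.0554
  knob [0.4438 0.0904] 76 flange [0.4418 0.0889 0.0254] extent [0.0602 0.0629] mid [0.4422 0.09  ] top [0.4411 0.0873 0.0543] 72
S2 zmax 0.0554
  knob [ 0.4374 -0.0287] 93 flange [ 0.4359 -0.0305  0.0246] extent [0.0609 0.0622] mid [ 0.4363 -0.0297] top [ 0.435  -0.0313  0.0541] 95
J1 zmax 0.0778
  neck [0.564  0.2363 0.0272] 234 body [0.5657 0.2388] 344 rim [0.5641 0.2368 0.0266] 112
J2 zmax 0.0774
  neck [ 0.6012 -0.0603  0.0223] 273 body [ 0.6033 -0.0586] 481 rim [ 0.6015 -0.0601  0.022 ] 137
```

View pics/crop.png

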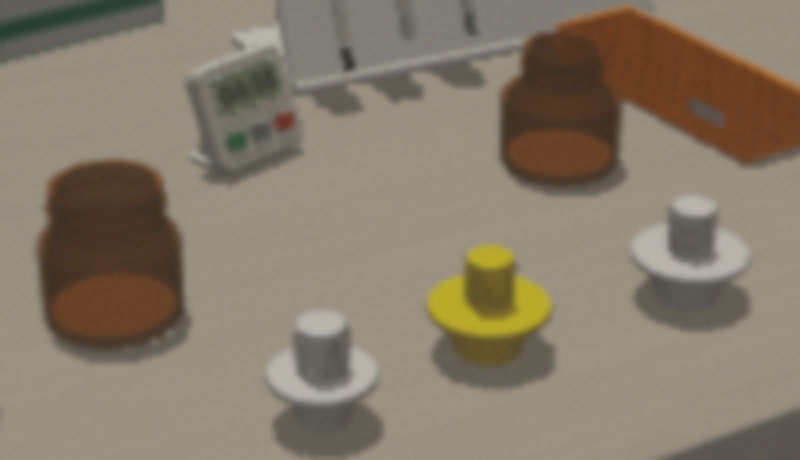

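The crop agrees with the fits. The narrow_stopper (52 mm flange) is the white one at scene (225,233). The wide_stopper (about 62 mm) is the white one at (317,204), and the yellow one at (267,217) is the decoy. The left jar at (173,203) has the wide neck (fit about 54 mm), and the right jar at (285,167) the narrow one (about 44 mm).

>>> {"method": "arm_command", "body": {
  "linear": [
    [0,0,0],
    [0,0,0],
    [0,0,0],
    [0,0,0],
    [0,0,0],
    [0.4,-0.9,0],
    [0.4,-0.9,0],
    [0.4,-0.9,0],
    [0.4,-0.9,0],
    [0.4,-0.9,0]
  ],
  "rotation": [
    [0,0,1],
    [0,0,1],
    [0,0,1],
    [0,0,1],
    [0,0,0.48],
    [0,0,0],
    [0,0,0],
    [0,0,0],
    [0,0,0],
    [0,0,0]
  ],
  "gripper": [1,1,1,1,1,1,1,1,1,1],
  "squeeze": 50
}}

```text
time: 1.33
eef_pos: [0.2726, -0.413, 0.2312]
tcp_rot: [[1.0, -0.001, 0.0], [-0.001, -1.0, -0.0], [0.0, 0.0, -1.0]]
ft_force: [1.1, -0.2, 0.1]
gripper_width: 0.0852
gripper_force: 0.0
```

>>> {"method": "arm_command", "body": {
  "linear": [
    [0.4,-0.9,0],
    [0.4,-0.9,0],
    [0.4,-0.9,0],
    [0.4,-0.9,0],
    [0.4,-0.9,0],
    [0.4,-0.9,0],
    [0.4,-0.9,0],
    [0.4,-0.9,0],
    [0.4,-0.9,0],
    [0,0,0]
  ],
  "rotation": [
    [0,0,0],
    [0,0,0],
    [0,0,0],
    [0,0,0],
    [0,0,0],
    [0,0,0],
    [0,0,0],
    [0,0,0],
    [0,0,0],
    [0,0,0]
  ],
  "gripper": [1,1,1,1,1,1,1,1,1,1]
}}

```text
time: 2.17
eef_pos: [0.4181, -0.0847, 0.2317]
tcp_rot: [[1.0, 0.007, 0.002], [0.007, -1.0, 0.003], [0.002, -0.003, -1.0]]
ft_force: [-0.7, -0.9, -0.7]
gripper_width: 0.0852
gripper_force: 0.0
```

Run:
```python
from m import *
s=snapshot("wrist"); cv2.imwrite("pics/w1.png",s["image"][...,::-1])
rep(s,dict(S1=(.427,.189),S2=(.436,-.03),J1=(.5645,.2377),J2=(.602,-.0593)))
g=get_state();print(g["time"],g["eef_pos"],np.round(g["tcp_rot"],3),g["joint_positions"],g["ft_force"])
```

```text
S1 zmax 0.0546
  knob [0.4267 0.1891] 209 flange [0.4267 0.1892 0.0208] extent [0.0502 0.0509] mid [0.4272 0.1883] top [0.4271 0.1873 0.0537] 335
S2 zmax 0.3223
  knob [ 0.4352 -0.03  ] 64 flange [ 0.4347 -0.0293  0.0239] extent [0.0609 0.0604] mid [ 0.4351 -0.03  ] top [ 0.4271 -0.04    0.2954] 15282
J1 zmax 0.0239
  neck None 0 body [0.5636 0.2375] 430 rim None 0
J2 zmax 0.0768
  neck [ 0.6026 -0.0597  0.0257] 193 body [ 0.601  -0.0596] 374 rim [ 0.6035 -0.0601  0.0249] 208
2.2167 [ 0.41722187 -0.08743932  0.23158391] [[ 1.     0.007  0.001]
 [ 0.007 -1.     0.   ]
 [ 0.001 -0.    -1.   ]] [-3.92557862e-01 -2.78057325e-01  2.01339764e+00  6.72027278e-04
  1.40566621e+00  1.17121077e+00] [ 0.2250653  -0.1581788   0.70576547]
```

View pics/w1.png

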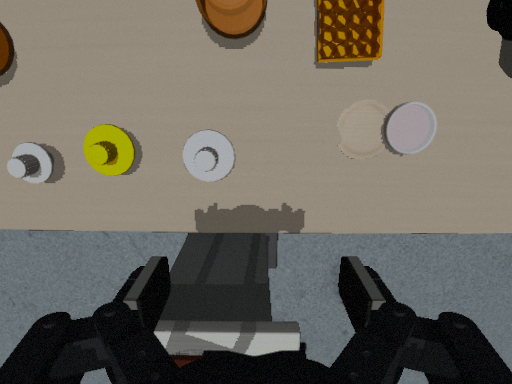

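The wrist view shows the wide_stopper at (208,156), the yellow decoy at (108,150), and the narrow_stopper at (30,163), matching the earlier fits.

>>> {"method": "arm_command", "body": {
  "linear": [
    [0.23,-0.72,0.5],
    [0.23,-0.72,0.5],
    [0,0,0.8],
    [0,0,0.8],
    [0,0,0.8],
    [0,0,0],
    [0,0,0]
  ],
  "rotation": [
    [0,0,0.1],
    [0,0,0],
    [0,0,0],
    [0,0,0],
    [0,0,0],
    [0,0,0],
    [0,0,0]
  ],
  "gripper": [1,1,1,1,1,1,1]
}}

```text
time: 2.8
eef_pos: [0.4332, -0.0337, 0.0942]
tcp_rot: [[1.0, -0.008, -0.004], [-0.008, -1.0, 0.001], [-0.004, -0.001, -1.0]]
ft_force: [-0.0, -0.3, 1.2]
gripper_width: 0.0853
gripper_force: 0.0
```

>>> {"method": "arm_command", "body": {
  "linear": [
    [0.05,-0.1,0.5],
    [0,0,0.5],
    [0,0,0.3],
    [0,0,0.3],
    [0,0,0],
    [0,0,0]
  ],
  "rotation": [
    [0,0,0],
    [0,0,0],
    [0,0,0],
    [0,0,0],
    [0,0,0],
    [0,0,0]
  ],
  "gripper": [1,1,1,1,1,1]
}}

```text
time: 3.3
eef_pos: [0.4383, -0.0301, 0.0332]
tcp_rot: [[1.0, -0.008, 0.002], [-0.008, -1.0, -0.001], [0.002, 0.001, -1.0]]
ft_force: [-0.1, -0.7, 0.2]
gripper_width: 0.0854
gripper_force: 0.0
```

>>> {"method": "arm_command", "body": {
  "linear": [
    [-0.06,0,0.08],
    [0,0,0],
    [0,0,0],
    [0,0,0],
    [0,0,0],
    [0,0,0],
    [0,0,0],
    [0,0,0]
  ],
  "rotation": [
    [0,0,0],
    [0,0,0],
    [0,0,0],
    [0,0,0],
    [0,0,0],
    [0,0,0],
    [0,0,0],
    [0,0,0]
  ],
  "gripper": [1,0,0,0,0,0,0,0]
}}

```text
time: 3.97
eef_pos: [0.4348, -0.0291, 0.0284]
tcp_rot: [[1.0, -0.007, 0.0], [-0.007, -1.0, -0.0], [0.0, 0.0, -1.0]]
ft_force: [-0.3, -0.1, 4.0]
gripper_width: 0.0225
gripper_force: 48.9
```

>>> {"method": "arm_command", "body": {
  "linear": [
    [0,0,-0.5],
    [0,0,-0.8],
    [0,0,-0.8],
    [0,0,-0.8],
    [0.4,-0.8,0],
    [0.4,-0.8,0],
    [0.4,-0.8,0],
    [0.4,-0.8,0],
    [0.4,-0.8,0],
    [0.4,-0.8,0]
  ],
  "rotation": [
    [0,0,0],
    [0,0,0],
    [0,0,0],
    [0,0,0],
    [0,0,0],
    [0,0,0],
    [0,0,0],
    [0,0,0],
    [0,0,0],
    [0,0,0]
  ],
  "gripper": [0,0,0,0,0,0,0,0,0,0]
}}

```text
time: 4.8
eef_pos: [0.5322, 0.1639, 0.1437]
tcp_rot: [[1.0, -0.007, -0.0], [-0.007, -1.0, -0.0], [-0.0, 0.0, -1.0]]
ft_force: [0.8, -0.4, -1.1]
gripper_width: 0.0226
gripper_force: 49.2
```

>>> {"method": "arm_command", "body": {
  "linear": [
    [0.4,-0.8,0],
    [0.4,-0.8,0],
    [0,-0.2,0],
    [0,0,0],
    [0,0,0]
  ],
  "rotation": [
    [0,0,-0.1],
    [0,0,0],
    [0,0,0],
    [0,0,0],
    [0,0,0]
  ],
  "gripper": [0,0,0,0,0]
}}

```text
time: 5.22
eef_pos: [0.5632, 0.2339, 0.1432]
tcp_rot: [[1.0, 0.001, -0.002], [0.001, -1.0, -0.001], [-0.002, 0.001, -1.0]]
ft_force: [-0.3, 0.0, -0.6]
gripper_width: 0.0223
gripper_force: 49.2
```

Run:
```python
from m import *
s=snapshot("wrist"); cv2.imwrite("pics/w2.png",s["image"][...,::-1])
rep(s,dict(J1=(.5645,.2377),J2=(.602,-.0593)))
s2=snapshot("scene");P=cloud(s2);im=s2["image"].astype(int)
g=get_state();e=g["eef_pos"]
Q=P[(np.hypot(P[...,0]-e[0],P[...,1]-e[1])<.05)&(P[...,2]<e[2]-.0005)&(P[...,2]>.09)]
f=Q[(Q[:,2]>e[2]-.008)]; print("flange pts",f.min(0),f.max(0),len(f), Q[:,2].min())
cv2.imwrite("pics/s2.png",cv2.resize(s2["image"][90:250,100:300,::-1],(750,600)))
print(g["time"],e,np.round(g["tcp_rot"],3),g["gripper_width"],g["ft_force"])
```

```text
J1 zmax 0.2331
  neck [0.565  0.2372 0.0279] 378 body [0.5634 0.2368] 559 rim [0.5645 0.2374 0.0263] 611
J2 zmax 0.0027
  neck None 0 body None 0 rim None 0
flange pts [0.5322644  0.20444975 0.13615269] [0.58472112 0.26332504 0.14315584] 240 0.11563525236032579
5.3167 [0.56340433 0.23283669 0.14367869] [[ 1.    -0.001 -0.001]
 [-0.001 -1.    -0.001]
 [-0.001  0.001 -1.   ]] 0.02195694202122734 [-0.57079455 -0.86619016 -0.13310193]
```

View pics/s2.png

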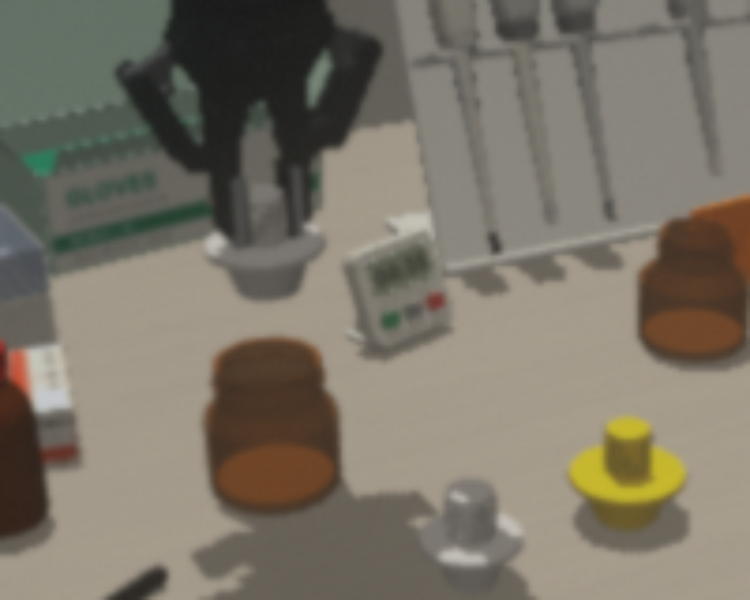

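The picture shows the stopper held upright at about (265,260), centred over the wide jar at (270,420). I'll nudge it about 4 mm in y and lower it.

>>> {"method": "arm_command", "body": {
  "linear": [
    [0.03,-0.11,0],
    [0,0,0.4],
    [0,0,0.4],
    [0,0,0.2],
    [0,0,0],
    [0,0,0]
  ],
  "rotation": [
    [0,0,0],
    [0,0,0],
    [0,0,0],
    [0,0,0],
    [0,0,0],
    [0,0,0]
  ],
  "gripper": [0,0,0,0,0,0]
}}

```text
time: 5.82
eef_pos: [0.565, 0.2379, 0.1039]
tcp_rot: [[1.0, -0.001, -0.001], [-0.001, -1.0, -0.0], [-0.001, 0.0, -1.0]]
ft_force: [-0.3, -0.9, 0.9]
gripper_width: 0.0229
gripper_force: 49.2
```

>>> {"method": "arm_command", "body": {
  "linear": [
    [0,0,0.15],
    [0,0,0.15],
    [0,0,0.1],
    [0,0,0.1],
    [0,0,0],
    [0,0,0]
  ],
  "rotation": [
    [0,0,0],
    [0,0,0],
    [0,0,0],
    [0,0,0],
    [0,0,0],
    [0,0,0]
  ],
  "gripper": [0,0,0,0,0,0]
}}

```text
time: 6.32
eef_pos: [0.5648, 0.2384, 0.0836]
tcp_rot: [[1.0, 0.0, -0.001], [0.0, -1.0, -0.0], [-0.001, 0.0, -1.0]]
ft_force: [-0.3, -1.4, 0.4]
gripper_width: 0.0224
gripper_force: 49.2
```

No contact force yet, with about 2 mm left. I'll press lightly.

>>> {"method": "arm_command", "body": {
  "linear": [
    [0,0,0.04],
    [0,0,0.04],
    [0,0,0],
    [0,0,0]
  ],
  "rotation": [
    [0,0,0],
    [0,0,0],
    [0,0,0],
    [0,0,0]
  ],
  "gripper": [0,0,0,0]
}}

```text
time: 6.65
eef_pos: [0.5654, 0.2386, 0.0817]
tcp_rot: [[1.0, 0.0, 0.0], [0.0, -1.0, 0.0], [0.0, -0.0, -1.0]]
ft_force: [-3.5, -1.5, 5.0]
gripper_width: 0.0229
gripper_force: 49.6
```

Contact force is 5 N at the expected seated height. Releasing and going up.

>>> {"method": "arm_command", "body": {
  "linear": [
    [0,0,0],
    [0,0,0],
    [0,0,0],
    [0,0,0],
    [0,0,0],
    [0,0,-0.4],
    [0,0,-0.8],
    [0,0,-0.8],
    [0,0,-0.5],
    [0,0,0]
  ],
  "rotation": [
    [0,0,0],
    [0,0,0],
    [0,0,0],
    [0,0,0],
    [0,0,0],
    [0,0,0],
    [0,0,0],
    [0,0,0],
    [0,0,0],
    [0,0,0]
  ],
  "gripper": [1,1,1,1,1,1,1,1,1,1]
}}

```text
time: 7.48
eef_pos: [0.5687, 0.2395, 0.1873]
tcp_rot: [[1.0, 0.0, 0.01], [0.0, -1.0, 0.003], [0.01, -0.003, -1.0]]
ft_force: [1.3, 0.5, -0.5]
gripper_width: 0.0851
gripper_force: 0.0
```

```bash
cat > c.py <<'E'
from m import *
def chk(C):
  for n in ("scene","side"):
    s=snapshot(n);P=cloud(s)
    for nm,c in C.items():
        Q=P[np.hypot(P[...,0]-c[0],P[...,1]-c[1])<.05]; z=Q[:,2]
        f=Q[(z>.070)&(z<.0845)];t=Q[(z>.098)&(z<.115)];k=Q[(z>.088)&(z<.101)];b=Q[(z>.008)&(z<.04)]
        print(n,nm,"flange mid",((f.min(0)+f.max(0))/2).round(4),np.ptp(f,0).round(4),"top",t.mean(0).round(4) if len(t) else 0,len(t),"knob",fit(k,.012),"body",fit(b,.036))
  g=get_state();print(g["time"],g["eef_pos"],np.round(g["tcp_rot"],3),g["gripper_width"],g["ft_force"])
E
python3 - <<'E'
from c import *
chk(dict(W=(.5645,.238)))
rep(snapshot("side"),dict(S1=(.427,.189)))
E
```

```text
scene W flange mid [0.566  0.2386 0.077 ] [0.0646 0.0597 0.0139] top [0.5616 0.2403 0.1036] 91 knob [0.5662 0.239 ] body [0.5651 0.2375]
side W flange mid [0.5655 0.2373 0.0773] [0.0607 0.0621 0.0145] top [0.5628 0.2335 0.1052] 65 knob [0.5668 0.2388] body [0.5657 0.2387]
7.5833 [0.5659689  0.23872025 0.18197808] [[ 1.     0.     0.002]
 [ 0.    -1.     0.001]
 [ 0.002 -0.001 -1.   ]] 0.08542291757376679 [-0.31381293 -0.35311737 -0.32969001]
S1 zmax 0.0551
  knob [0.4287 0.1901] 71 flange [0.4271 0.1886 0.0221] extent [0.0522 0.0521] mid [0.4286 0.1904] top [0.4262 0.1869 0.0543] 64
```

The wide stopper is seated: flange is at rim height and its axis is within about 1.5 mm of the jar's. The narrow stopper is next.

>>> {"method": "arm_command", "body": {
  "linear": [
    [-0.87,0.31,0],
    [-0.87,0.31,0],
    [-0.87,0.31,0],
    [-0.87,0.31,0.1],
    [0,0,0.7],
    [0,0,0.7],
    [0,0,0.7],
    [0,0,0],
    [0,0,0]
  ],
  "rotation": [
    [0,0,0],
    [0,0,0],
    [0,0,0],
    [0,0,0],
    [0,0,0],
    [0,0,0],
    [0,0,0],
    [0,0,0],
    [0,0,0]
  ],
  "gripper": [1,1,1,1,1,1,1,1,1]
}}

```text
time: 8.38
eef_pos: [0.4234, 0.1882, 0.0904]
tcp_rot: [[1.0, -0.0, -0.007], [-0.0, -1.0, -0.002], [-0.007, 0.002, -1.0]]
ft_force: [0.2, 0.1, 0.9]
gripper_width: 0.0852
gripper_force: 0.0
```

>>> {"method": "arm_command", "body": {
  "linear": [
    [0,0,0.5],
    [0,0,0.5],
    [0,0,0.3],
    [0,0,0.2],
    [0,0,0],
    [0,0,0]
  ],
  "rotation": [
    [0,0,0],
    [0,0,0],
    [0,0,0],
    [0,0,0],
    [0,0,0],
    [0,0,0]
  ],
  "gripper": [1,1,1,1,1,1]
}}

```text
time: 8.88
eef_pos: [0.4267, 0.1891, 0.0336]
tcp_rot: [[1.0, 0.0, 0.0], [0.0, -1.0, 0.0], [0.0, -0.0, -1.0]]
ft_force: [0.1, -0.1, 0.8]
gripper_width: 0.0857
gripper_force: 0.0
```

>>> {"method": "arm_command", "body": {
  "linear": [
    [0,0,0.1],
    [0,0,0],
    [0,0,0],
    [0,0,0],
    [0,0,0],
    [0,0,0],
    [0,0,0],
    [0,0,0]
  ],
  "rotation": [
    [0,0,0],
    [0,0,0],
    [0,0,0],
    [0,0,0],
    [0,0,0],
    [0,0,0],
    [0,0,0],
    [0,0,0]
  ],
  "gripper": [1,0,0,0,0,0,0,0]
}}

```text
time: 9.55
eef_pos: [0.4264, 0.189, 0.0293]
tcp_rot: [[1.0, 0.0, 0.001], [0.0, -1.0, 0.0], [0.001, -0.0, -1.0]]
ft_force: [0.0, -0.1, 3.5]
gripper_width: 0.0224
gripper_force: 49.0
```

>>> {"method": "arm_command", "body": {
  "linear": [
    [0,0,-0.5],
    [0,0,-0.8],
    [0,0,-0.8],
    [0,0,-0.8],
    [0.55,0.78,0],
    [0.55,0.78,0],
    [0.55,0.78,0],
    [0.55,0.78,0],
    [0.55,0.78,0],
    [0.55,0.78,0]
  ],
  "rotation": [
    [0,0,0],
    [0,0,0],
    [0,0,0],
    [0,0,0],
    [0,0,0],
    [0,0,0],
    [0,0,0],
    [0,0,0],
    [0,0,0],
    [0,0,0]
  ],
  "gripper": [0,0,0,0,0,0,0,0,0,0]
}}

```text
time: 10.38
eef_pos: [0.5587, 0.0, 0.1447]
tcp_rot: [[1.0, -0.0, -0.0], [-0.0, -1.0, 0.0], [-0.0, -0.0, -1.0]]
ft_force: [1.3, 0.6, 0.1]
gripper_width: 0.0224
gripper_force: 49.0
```

>>> {"method": "arm_command", "body": {
  "linear": [
    [0.55,0.78,0],
    [0.54,0.77,0],
    [0,0,0],
    [0,0,0],
    [0,0,0]
  ],
  "rotation": [
    [0,0,0],
    [0,0,0],
    [0,0,0],
    [0,0,0],
    [0,0,0]
  ],
  "gripper": [0,0,0,0,0]
}}

```text
time: 10.8
eef_pos: [0.6009, -0.06, 0.1441]
tcp_rot: [[1.0, -0.001, -0.002], [-0.001, -1.0, 0.001], [-0.002, -0.001, -1.0]]
ft_force: [0.1, -0.6, -0.5]
gripper_width: 0.0222
gripper_force: 49.1
```

Run:
```python
from m import *
rep(snapshot("wrist"),dict(J2=(.602,-.0593)))
for n in ("scene","side"):
    s2=snapshot(n);P=cloud(s2)
    g=get_state();e=g["eef_pos"]
    Q=P[(np.hypot(P[...,0]-e[0],P[...,1]-e[1])<.04)&(P[...,2]<e[2]+.001)&(P[...,2]>.09)]
    f=Q[(Q[:,2]>e[2]-.008)]; print("flange pts",f.min(0),f.max(0),len(f), Q[:,2].min())
    rep(s2,dict(J2=(.602,-.0593)))
print(g["time"],e,np.round(g["tcp_rot"],3),g["gripper_width"],g["ft_force"])
cv2.imwrite("pics/s3.png",cv2.resize(s2["image"][90:250,220:420,::-1],(750,600)))
```

```text
J2 zmax 0.234
  neck [ 0.6031 -0.0593  0.0221] 367 body [ 0.6007 -0.0599] 539 rim [ 0.6013 -0.0594  0.0218] 556
flange pts [ 0.57568558 -0.08440174  0.13706065] [ 0.62339851 -0.03177445  0.14545033] 120 0.11378178294690422
J2 zmax 0.4084
  neck [ 0.6004 -0.0587  0.0225] 203 body [ 0.6026 -0.06  ] 374 rim [ 0.5996 -0.0581  0.0221] 37
flange pts [ 0.57586472 -0.08495416  0.13941853] [ 0.62349107 -0.03416057  0.14576304] 169 0.11847168688285226
J2 zmax 0.4052
  neck [ 0.6012 -0.0602  0.0223] 277 body [ 0.6033 -0.0588] 482 rim [ 0.6016 -0.0599  0.022 ] 134
10.95 [ 0.60096052 -0.0589709   0.14476668] [[ 1.     0.001 -0.001]
 [ 0.001 -1.     0.   ]
 [-0.001 -0.    -1.   ]] 0.02242596291547357 [ 0.65137508  0.39852061 -0.15757805]
```

View pics/s3.png

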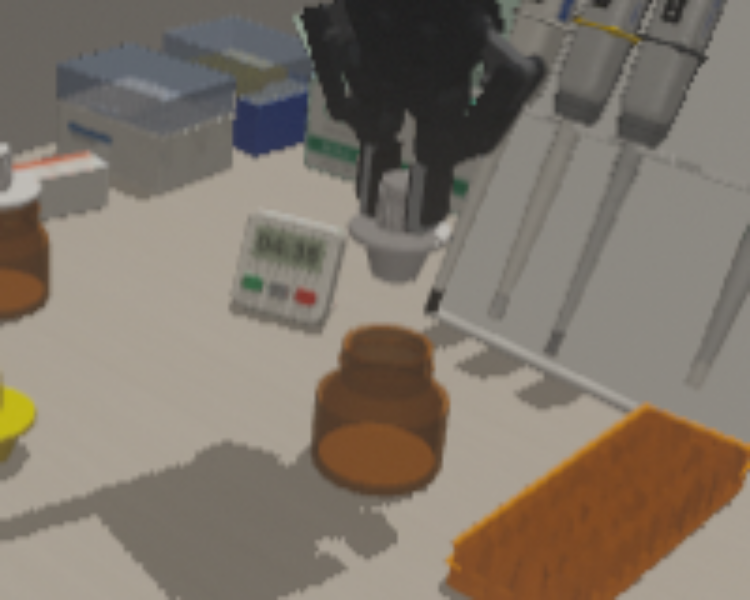

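The picture shows the narrow stopper held upright at (398,245), over the narrow jar at (380,410) and clear of the rack. Lowering.

>>> {"method": "arm_command", "body": {
  "linear": [
    [0.02,0.02,0.4],
    [0,0,0.4],
    [0,0,0.2],
    [0,0,0.15],
    [0,0,0.15],
    [0,0,0.1],
    [0,0,0],
    [0,0,0]
  ],
  "rotation": [
    [0,0,0],
    [0,0,0],
    [0,0,0],
    [0,0,0],
    [0,0,0],
    [0,0,0],
    [0,0,0],
    [0,0,0]
  ],
  "gripper": [0,0,0,0,0,0,0,0]
}}

```text
time: 11.62
eef_pos: [0.6027, -0.0611, 0.0892]
tcp_rot: [[1.0, 0.0, 0.0], [0.0, -1.0, -0.0], [0.0, 0.0, -1.0]]
ft_force: [-0.8, 0.2, 0.1]
gripper_width: 0.0224
gripper_force: 49.1
```

>>> {"method": "arm_command", "body": {
  "linear": [
    [0,-0.03,0.08],
    [0,0,0.06],
    [0,0,0.04],
    [0,0,0.03],
    [0,0,0],
    [0,0,0]
  ],
  "rotation": [
    [0,0,0],
    [0,0,0],
    [0,0,0],
    [0,0,0],
    [0,0,0],
    [0,0,0]
  ],
  "gripper": [0,0,0,0,0,0]
}}

```text
time: 12.12
eef_pos: [0.6029, -0.06, 0.0824]
tcp_rot: [[1.0, 0.0, 0.001], [0.0, -1.0, -0.0], [0.001, 0.0, -1.0]]
ft_force: [-6.0, 1.4, 11.9]
gripper_width: 0.0224
gripper_force: 50.5
```

Contact force is 12 N at the seated height. Releasing.

>>> {"method": "arm_command", "body": {
  "linear": [
    [0,0,0],
    [0,0,0],
    [0,0,0],
    [0,0,0],
    [0,0,0],
    [0,0,-0.4],
    [0,0,-0.8],
    [0,0,-0.8],
    [0,0,-0.5],
    [0,0,0]
  ],
  "rotation": [
    [0,0,0],
    [0,0,0],
    [0,0,0],
    [0,0,0],
    [0,0,0],
    [0,0,0],
    [0,0,0],
    [0,0,0],
    [0,0,0],
    [0,0,0]
  ],
  "gripper": [1,1,1,1,1,1,1,1,1,1]
}}

```text
time: 12.95
eef_pos: [0.6059, -0.0606, 0.1867]
tcp_rot: [[1.0, 0.0, 0.009], [0.0, -1.0, -0.002], [0.009, 0.002, -1.0]]
ft_force: [1.3, -0.7, 0.8]
gripper_width: 0.0851
gripper_force: 0.0
```

Run:
```python
from c import *
chk(dict(W=(.5655,.238),N=(.602,-.06)))
s=snapshot("side");cv2.imwrite("pics/f.png",cv2.resize(s["image"][110:260,160:380,::-1],(800,545)))
```

```text
scene W flange mid [0.5649 0.2393 0.0771] [0.0644 0.0591 0.0141] top [0.5613 0.2407 0.1037] 90 knob [0.566  0.2388] body [0.5651 0.2375]
scene N flange mid [ 0.6001 -0.0593  0.0771] [0.0504 0.0518 0.0141] top [ 0.5985 -0.0567  0.1033] 61 knob [ 0.603 -0.06 ] body [ 0.6024 -0.0601]
side W flange mid [0.5656 0.2378 0.0772] [0.0612 0.0609 0.0142] top [0.5625 0.2335 0.105 ] 67 knob [0.5665 0.239 ] body [0.5656 0.2386]
side N flange mid [ 0.603  -0.06    0.0773] [0.052  0.0498 0.0141] top [ 0.5991 -0.0629  0.1053] 108 knob [ 0.6039 -0.0589] body [ 0.6033 -0.0587]
13.05 [ 0.60314598 -0.06002528  0.18142862] [[ 1.     0.     0.002]
 [ 0.    -1.    -0.001]
 [ 0.002  0.001 -1.   ]] 0.08533808302010996 [ 0.14261914  0.42132806 -0.00927806]
```

View pics/f.png

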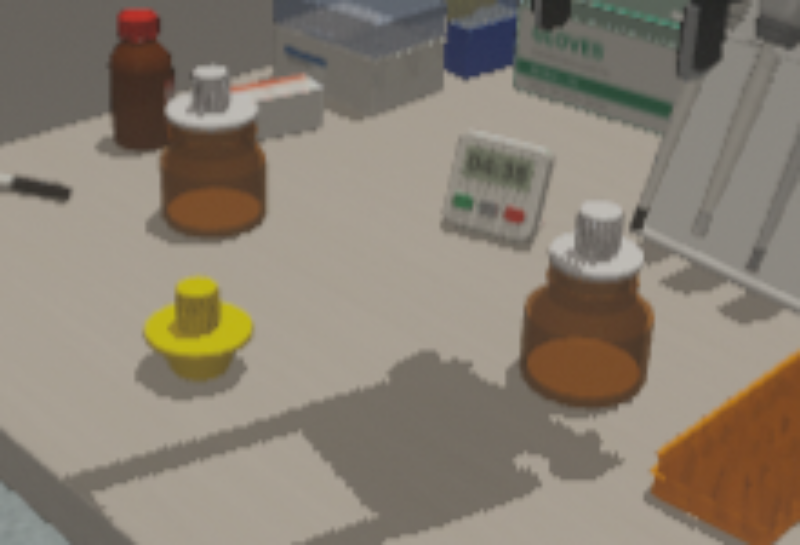

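The picture shows both stoppers seated flat, on the wide jar at (213,110) and the narrow jar at (595,255), with the gripper clear. Handing in.

```bash
python3 -c "
from bench import *
print(sign_off())"
```

```text
the job is handed in; nothing more can be done
None
```

Each white stopper is seated flange-down in its own jar, both jars are upright where they started, the gripper is clear, and I handed the job in at about 13 s; no verdict came back.

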